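# Log a sample to its dosing pump by pointing

### The arm

A 6-joint arm with a two-finger parallel gripper is mounted at the origin on the work surface. World frame = base frame: x ahead of the robot, y to its left, z up, the work surface at z = 0. Lengths are in mm, angles in rad, forces in N, time in s.
With the tool pointing down it reaches from about 300 to 775 mm from the base axis. Payload 14.6 kg.
Tool frame: the origin (TCP) lies at the very end of the fingers, on their centre line; the grasp point (between the pads) lies 19 mm behind it; z points along the fingers, y is the line along which they close (so a half turn about z gives the same grasp; the last joint's range is limited). The gripper opens to 94 mm and grips with 3 to 60 N. Pads are 16 mm wide; open, the fingers measure 119 mm over their backs; the gripper's body (75 mm by 177 mm) begins 78 mm behind the grasp point.
Start: joints at [1.172, 0.3, 1.521, -0, 1.321, -0.067], TCP at [179.157, 519.992, 205.446] pointing down, gripper open.
Joint ranges: [-3.03, 3.03], [-0.79, 2.21], [0.23, 2.52], [-1.04, 4.18], [0, 3.07], [-2.55, 2.55]. Speed limits (rad/s): [2.22, 2.22, 2.57, 3.14, 3.14, 3.14].

### API

Orientations are given as [roll, pitch, yaw] about the fixed x, y, z axes, in that order (R = Rz(yaw) Ry(pitch) Rx(roll)).
In Python, from cell import manip, optics gives the robot as it stands.
- The arm moves only by the shell command python3 -m crank 'ROWS' [FORCE]. ROWS is JSON, a list of rows, each a list of 7 numbers: the opening in per cent of the stroke, from 0 (shut) to 100 (fully open), then the shift along the tool's x, y, z in mm, then the turn, a rotation vector about the tool's x, y, z in rad. A call has 1 to 10 rows; each row is the pose to reach, as a shift and turn from the pose commanded when the call began, along the tool's axes at that moment; what a row does not reach only later rows make up. A row lasts 1/10 s, in which the tool goes at most 50 mm and 8.59 degrees, less where a joint would pass 70% of its speed; a pose out of reach is approached as far as the arm can. A call with a gripper value outside its range is refused whole. The fingers move at their own pace and stop on an object; FORCE is the grip in N (left out, the last holds). Time passes only in rows, so rows that repeat a pose let the fingers close. It gives the time, the measured TCP pose, the force, the opening and the grip force at its end, in the units of the state.
- manip.read_state(): the state, without advancing time (a new reading comes with each control period).
- optics.camera(name): name is "scene" or "side" or "wrist"; returns (picture, depth): 420x560x3 uint8, red, green, blue; 420x560 float32, mm along the optical axis (not along the pixel's ray), 0 where there is no reading.
- optics.calibration(name): a dict with "camera_matrix" (3x3 intrinsics, pixels), "k1" (the pictures are not rectified: a ray, as slopes to the right and down, at radius r is drawn at 1 + k1 r^2 times it, then the intrinsics apply), "R" (3x3) and "t" (3): a world point X has camera coordinates R X + t. Camera axes: x right, y down, z forward; pixel columns grow to the right and rows downward; lengths in mm; the calibration is good to about 2 mm. A picture is of the moment at which its call begins: read the wrist's pose just before it. calibration takes no time and is no camera call; for the wrist camera it gives the pose at the moment of the call.
- manip.sign_off(): hands the job in; it is judged then, once.
The state is a dict: "clock": time; "joints": joint angles; "qd": joint speeds; "effort": joint torques, N m; "eef_pos": TCP position; "eef_rot": TCP orientation; "wrist_force": force on the tool from outside, world axes, zero at the start; "moment": the same for the moment, N m; "finger_gap": finger opening in mm; "finger_force": force on a finger pad.
Only numpy, scipy, OpenCV 4.12 (cv2) and the standard library are available. Lean on these libraries where they do the work, as an engineer would, in place of code of your own. Each camera call takes 0.05 s, during which the arm holds its last target. There are 200 camera calls.

### The job

Log a sample for the overhead camera: point at the blue cap in the tray of sample bottles, holding the fingertips straight above it and two to three centimetres clear, for two full seconds, then point in the same way at the orange lamp on its pump for two full seconds, then press the green button on the console all the way down and move clear. Do not touch any bottle or pump, do not bring the fingertips close above any other bottle cap or pump lamp, and do not press the red button. Nothing is to be picked up, and the beaker, the spanner and the rubber bung stay where they are.

Things in the scene. Friction and masses are not known exactly. Their poses are not given: they have to be found in the camera images.
- bottle_blue: loose white plastic sample bottle with a blue screw cap, 50 mm diameter, 120 mm tall with its cap, about 120 g, standing upright in the tray; origin at the centre of its underside, z up
- bottle_blue_cap (a point): centre of the top of the blue cap (36 mm diameter)
- bottle_red: loose white plastic sample bottle with a red screw cap, 50 mm diameter, 120 mm tall with its cap, about 120 g, standing upright in the tray; origin at the centre of its underside, z up
- bottle_red_cap (a point): centre of the top of the red cap (36 mm diameter)
- bottle_yellow: loose white plastic sample bottle with a yellow screw cap, 50 mm diameter, 120 mm tall with its cap, about 120 g, standing upright in the tray; origin at the centre of its underside, z up
- bottle_yellow_cap (a point): centre of the top of the yellow cap (36 mm diameter)
- bottle_black: loose white plastic sample bottle with a black screw cap, 50 mm diameter, 120 mm tall with its cap, about 120 g, standing upright in the tray; origin at the centre of its underside, z up
- bottle_black_cap (a point): centre of the top of the black cap (36 mm diameter)
- tray: fixed low grey tray, 90 x 340 x 18 mm, long side along its y, in which the four bottles stand about 80 mm apart in a row, in any order; origin at the centre of its underside
- pump_orange: fixed cream dosing pump whose status lamp on top is orange; housing 170 x 100 mm, top 120 mm above the table, black round pump head on its front towards the robot (-x, reaching 117 mm from the origin); origin at the centre of its underside. The three pumps stand in a row at the back in any order
- pump_orange_lamp (a point): centre of the top of the orange lamp (32 mm diameter, its top 20 mm above the pump's housing, 140 mm above the table)
- pump_green: fixed cream dosing pump whose status lamp on top is green; housing 170 x 100 mm, top 120 mm above the table, black round pump head on its front towards the robot (-x, reaching 117 mm from the origin); origin at the centre of its underside. The three pumps stand in a row at the back in any order
- pump_green_lamp (a point): centre of the top of the green lamp (32 mm diameter, its top 20 mm above the pump's housing, 140 mm above the table)
- pump_white: fixed cream dosing pump whose status lamp on top is white; housing 170 x 100 mm, top 120 mm above the table, black round pump head on its front towards the robot (-x, reaching 117 mm from the origin); origin at the centre of its underside. The three pumps stand in a row at the back in any order
- pump_white_lamp (a point): centre of the top of the white lamp (32 mm diameter, its top 20 mm above the pump's housing, 140 mm above the table)
- console: fixed grey box, 110 (x) x 130 (y) x 45 mm high, with two round push buttons on its top: green at its own +y side, red at its own -y side, 64 mm apart; it stands to the left or to the right of the tray; origin at the centre of its underside
- confirm_top (a point): centre of the top of the green button (28 mm diameter), moving down with it
- confirm (a joint): travel of the green spring button in m: 0 up, 0.006 fully down; fully down takes 5 N straight down, and it springs back
- cancel_top (a point): centre of the top of the red button (28 mm diameter), moving down with it
- cancel (a joint): travel of the red spring button in m: 0 up, 0.006 fully down; fully down takes 5 N straight down, and it springs back
- beaker: loose clear glass beaker, 84 mm diameter at the rim, 110 mm tall, 250 g, on the other side of the tray from the console; origin at the centre of its underside
- spanner: loose steel spanner, 150 mm long, about 10 mm thick, lying on the table to the left or the right of the pumps; origin near its middle
- bung: loose grey-green rubber bung, 44 mm diameter at the top, 30 mm tall, on the other side of the pumps from the spanner; origin at the centre of its underside

How it is judged (in metres and radians):
On the way, in this order (a step that is already met when the one before it is completed fails the run):
1. the fingertips point at the blue cap: grasp point within 30 mm sideways of the cap's centre and no more than 65 mm above it, for 1.5 s (horizontal distance between the grasp point and bottle_blue_cap below 0.03 m and z of the grasp point in the frame of bottle_blue_cap between 0 and 0.065 m), for 1.5 s.
2. then they point in the same way at the orange lamp for 1.5 s (horizontal distance between the grasp point and pump_orange_lamp below 0.03 m and z of the grasp point in the frame of pump_orange_lamp between 0 and 0.065 m), for 1.5 s.
3. then the green button is pressed down (at least 4.5 of its 6 mm) (value of joint confirm above 0.0045 m), for 0.05 s.
At the end, for the whole second after the job is handed in: After pointing and pressing, both buttons are up (within 1.5 mm), every bottle stands upright (0.1 rad) within 8 mm of where it stood, at rest, and the beaker, spanner and bung are within 20 mm of where they were (value of joint each of confirm, cancel below 0.0015 m and distance of each of bottle_blue, bottle_red, bottle_yellow, bottle_black from where it was at the start of the episode below 0.008 m and angle between each of bottle_blue, bottle_red, bottle_yellow, bottle_black, beaker's own z axis and vertical below 0.1 rad and linear speed of each of bottle_blue, bottle_red, bottle_yellow, bottle_black below 0.02 m/s and distance of each of beaker, spanner, bung from where it was at the start of the episode below 0.02 m); the robot touches nothing.
It fails at once if a bottle is touched (over 0.3 N), shifted or lifted (contact force between any of the fingers, the arm and bottle_blue above 0.3 N or distance of any of bottle_blue, bottle_red, bottle_yellow, bottle_black from where it was at the start of the episode above 0.008 m or contact force between any of the fingers, the arm and bottle_red above 0.3 N or contact force between any of the fingers, the arm and bottle_yellow above 0.3 N or contact force between any of the fingers, the arm and bottle_black above 0.3 N).
It fails at once if a pump is touched (over 0.3 N) (contact force between any of the fingers, the arm and pump_orange above 0.3 N or contact force between any of the fingers, the arm and pump_green above 0.3 N or contact force between any of the fingers, the arm and pump_white above 0.3 N).
It fails at once if another cap or another pump's lamp is pointed at (grasp point within 25 mm sideways and 50 mm above) ((horizontal distance between the grasp point and bottle_red_cap below 0.025 m and z of the grasp point in the frame of bottle_red_cap between 0 and 0.05 m) or (horizontal distance between the grasp point and bottle_yellow_cap below 0.025 m and z of the grasp point in the frame of bottle_yellow_cap between 0 and 0.05 m) or (horizontal distance between the grasp point and bottle_black_cap below 0.025 m and z of the grasp point in the frame of bottle_black_cap between 0 and 0.05 m) or (horizontal distance between the grasp point and pump_green_lamp below 0.025 m and z of the grasp point in the frame of pump_green_lamp between 0 and 0.05 m) or (horizontal distance between the grasp point and pump_white_lamp below 0.025 m and z of the grasp point in the frame of pump_white_lamp between 0 and 0.05 m)).
It fails at once if the red button is pressed (over 3 mm) (value of joint cancel above 0.003 m).
It fails at once if the beaker, the spanner or the bung is shifted or lifted by over 20 mm (distance of any of beaker, spanner, bung from where it was at the start of the episode above 0.02 m).
It also fails if it takes over 56 s, if anything falls off the work surface, if the arm or the gripper's body presses on something with over 40 N, if the wrist force passes 120 N, or if a joint passes its speed limit or range.

## Working session

There is one attempt and no reset: what is moved stays moved. The work goes in short steps, Python scripts to look and compute and a shell command to move; the robot and the scene stay as the last step left them, time stands still between calls to the robot, and variables do not carry over. Pictures are saved under pics/ and viewed, at most 10 in all, crops included, and the job is handed in when it is done.

```bash
mkdir -p pics
cat > h.py <<'E'
import numpy as np,cv2
from cell import manip,optics
def snap(n,f):
    p,d=optics.camera(n); cv2.imwrite('pics/'+f+'.png',p[:,:,::-1]); np.save('pics/'+f+'.npy',d)
    c=optics.calibration(n); np.savez('pics/'+f+'_c.npz',K=c['camera_matrix'],k1=c['k1'],R=c['R'],t=c['t'])
def ray(f,u,v):
    c=np.load('pics/'+f+'_c.npz');k=float(c['k1'])
    p=cv2.undistortPoints(np.array([[[u,v]]],float),c['K'],np.array([k,0,0,0]))[0,0]
    R=c['R'];return -R.T@c['t'].ravel(),R.T@np.array([p[0],p[1],1.])
def dep(f,u,v):
    d=np.load('pics/'+f+'.npy')[int(v)-1:int(v)+2,int(u)-1:int(u)+2];d=np.median(d[d>0]) if (d>0).any() else np.nan
    o,r=ray(f,u,v);return o+r*d
def atz(f,u,v,z):
    o,r=ray(f,u,v);return o+r*(z-o[2])/r[2]
E
python3 -c "
from h import *
snap('scene','s0');snap('side','d0')
s=manip.read_state();print(s)"
```

```text
{'clock': 0.1, 'joints': array([ 1.17239662e+00,  3.00415273e-01,  1.52147828e+00,  6.28645118e-06,
        1.32068973e+00, -6.65703321e-02]), 'qd': array([-0.00058194, -0.00026859, -0.00279041, -0.00117847,  0.00122537,
       -0.00136271]), 'effort': array([ 2.11950828e-03, -5.32649624e+01, -3.53285766e+01,  7.09657255e-02,
        2.34694808e-02, -7.19243758e-05]), 'eef_pos': array([179.07697621, 519.801613  , 204.96043743]), 'eef_rot': array([-3.14060462e+00, -7.19738283e-05,  2.80976168e+00]), 'wrist_force': array([-0.13731113,  0.21850796,  0.49025959]), 'moment': array([ 0.01830876, -0.03229078,  0.0089278 ]), 'finger_force': 0.0, 'finger_gap': 94.04544097215403}
```

View pics/s0.png

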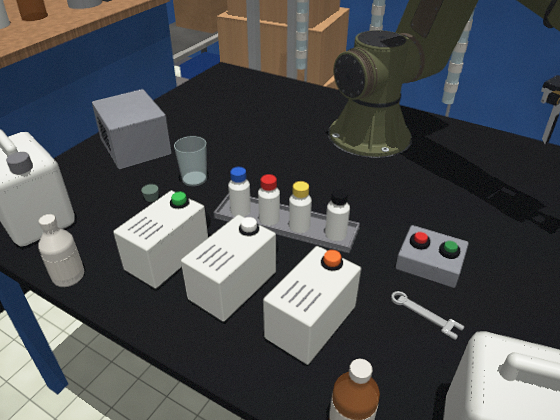

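View pics/d0.png

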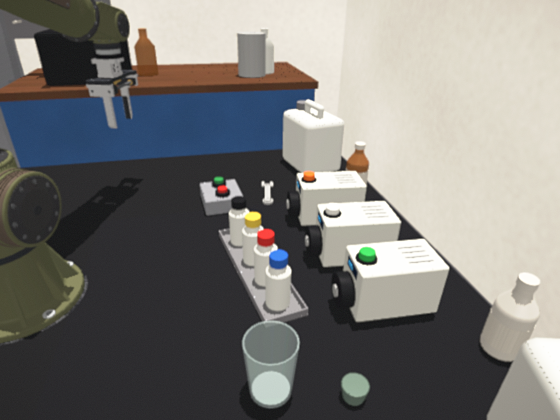

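The scene view shows the caps at blue (238,173), red (268,182), yellow (301,189) and black (339,199). The orange lamp is at (333,258), the green button at (451,246) and the red one at (421,239). In the side view, blue is at (279,258), the orange lamp at (309,175), green at (219,181) and red at (222,189). I'll triangulate these.

```bash
cat >> h.py <<'E'
def tri(a,b):
    (o1,r1),(o2,r2)=ray(*a),ray(*b);r1/=np.linalg.norm(r1);r2/=np.linalg.norm(r2)
    s=np.linalg.lstsq(np.c_[r1,-r2],o2-o1,rcond=None)[0];p,q=o1+s[0]*r1,o2+s[1]*r2
    return (p+q)/2,np.linalg.norm(p-q)
E
python3 -c "
from h import *
np.set_printoptions(precision=1,suppress=True)
for n,a,b in [('blue',(238,172),(279,257)),('red',(268,181),(266,236)),('yel',(301,188),(253,218)),('blk',(339,198),(238,201)),('orange',(333,257),(309,175)),('white',(249,224),(332,209)),('greenl',(179,198),(368,254)),('confirm',(451,246),(219,181)),('cancel',(421,239),(222,189))]:
  p,e=tri(('s0',)+a,('d0',)+b);print(n,p,round(e,1),dep('s0',*a),dep('d0',*b))
for n,a in [('beaker',(192,145)),('spanner',(400,298)),('spanner2',(460,325))]: print(n,dep('s0',*a))
"
```

```text
blue [ 519.  -128.6  118.3] 3.6 [ 521.6 -124.8  122.5] [ 518.3 -137.9  123.9]
red [510.7 -50.7 116.4] 1.5 [515.9 -46.7 121.6] [508.9 -62.6 123.7]
yel [496.8  27.  116.5] 2.1 [502.6  30.9 122.5] [495.5  13.6 123.7]
blk [478.  114.5 113.2] 4.9 [490.4 117.8 120.5] [474.3  98.1 124. ]
orange [675.7 190.  133.6] 3.0 [677.8 192.  137.7] [672.  174.9 139.6]
white [673.4   4.7 131.3] 2.2 [678.9   9.7 138.3] [668.1 -10.4 139.6]
greenl [ 679.2 -171.9  131.2] 4.8 [ 683.9 -163.9  138.6] [ 675.1 -183.9  139.1]
confirm [449.4 362.5  59. ] 4.8 [454.8 364.   66.5] [450.  348.7  63.4]
cancel [454.5 301.2  58.5] 2.3 [463.5 302.1  64.7] [452.8 287.9  66. ]
beaker [ 432.2 -337.1   83.3]
spanner [589.4 310.    5.9]
spanner2 [596.4 434.3   6.1]
```

```bash
python3 -m crank '[[0,0,0,-35,0,0,0],[0,0,0,-60,0,0,0],[0,-36,-34,-60,0,0,0],[0,-72,-68,-60,0,0,0],[0,-108,-102,-60,0,0,0],[0,-144,-136,-60,0,0,0],[0,-180,-170,-60,0,0,0],[0,-216,-204,-60,0,0,0],[0,-252,-238,-60,0,0,0],[0,-288,-272,-60,0,0,0]]'
python3 -m crank '[[0,-36,-34,0,0,0,0],[0,-72,-68,0,0,0,0],[0,-108,-102,0,0,0,0],[0,-144,-136,0,0,0,0],[0,-180,-168,0,0,0,0],[0,-216,-202,0,0,0,0],[0,-246,-229,0,0,0,0],[0,-246,-229,0,0,0,0],[0,-246,-229,0,0,0,0],[0,-246,-229,0,0,0,0]]'
python3 -c "
from h import *
snap('wrist','w1');print(manip.read_state())"
```

```text
clock: 1.1
eef_pos: [363.2, 167.1, 265.5]
eef_rot: [3.141, 0.0, 2.81]
wrist_force: [1.1, 0.4, -0.0]
finger_gap: 17.4
finger_force: 0.0
clock: 2.1
eef_pos: [520.5, -126.8, 265.5]
eef_rot: [3.141, -0.0, 2.81]
wrist_force: [0.6, -0.3, -0.7]
finger_gap: 0.1
finger_force: 0.0
{'clock': 2.15, 'joints': array([-3.07033343e-01,  2.28043988e-01,  1.47174829e+00,  1.08328394e-04,
        1.44167558e+00, -1.54716196e+00]), 'qd': array([ 0.00531633, -0.00504985, -0.00144404, -0.00058498, -0.00063433,
       -0.00081142]), 'effort': array([-6.54160436e-01, -4.93804085e+01, -3.64639163e+01, -2.66712788e-02,
        6.62855222e-02,  5.70738324e-03]), 'eef_pos': array([ 520.53080797, -126.61316323,  265.65674686]), 'eef_rot': array([3.14148231e+00, 1.22217695e-04, 2.81091099e+00]), 'wrist_force': array([-0.65996822,  0.67099674, -0.31998054]), 'moment': array([-0.03074969, -0.08621581,  0.00786035]), 'finger_force': 0.0, 'finger_gap': 0.3221715798419576}
```

View pics/w1.png

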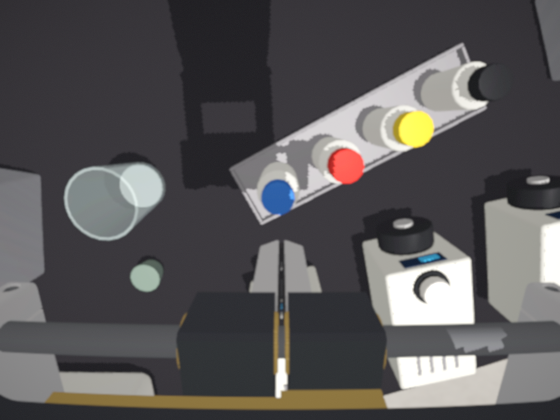

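The wrist view shows the blue cap at (279,197), red (346,166), yellow (415,129), black (489,82). The closed fingertips are at about (282,243), and no contact is visible.

```bash
python3 -c "
from h import *
for a in [(279,197),(346,166)]: print(atz('w1',*a,120),dep('w1',*a))"
```

```text
[ 516.55656355 -127.24788578  120.        ] [ 515.66920592 -126.9175175   124.06916027]
[508.00001437 -51.63649343 120.        ] [507.24770644 -52.23293527 123.92473665]
```

```bash
python3 -m crank '[[0,2,-2,20,0,0,0],[0,2,-2,45,0,0,0],[0,2,-2,70,0,0,0],[0,2,-2,90,0,0,0],[0,2,-2,105,0,0,0],[0,2,-2,113,0,0,0],[0,2,-2,118,0,0,0],[0,2,-2,118,0,0,0],[0,2,-2,118,0,0,0],[0,2,-2,118,0,0,0]]'
python3 -c "
from h import *
snap('scene','s1');snap('side','d1')
a=cv2.imread('pics/s1.png')[90:260,150:380];b=cv2.imread('pics/d1.png')[130:330,180:380]
cv2.imwrite('pics/c1.png',np.hstack([cv2.resize(a,(400,400)),cv2.resize(b,(400,400))]))"
python3 -m crank '[[0,0,0,0,0,0,0],[0,0,0,0,0,0,0],[0,0,0,0,0,0,0],[0,0,0,0,0,0,0],[0,0,0,0,0,0,0],[0,0,0,0,0,0,0],[0,0,0,0,0,0,0],[0,0,0,0,0,0,0],[0,0,0,0,0,0,0],[0,0,0,0,0,0,0]]'
```

```text
clock: 3.15
eef_pos: [518.6, -128.9, 148.2]
eef_rot: [3.142, 0.001, 2.81]
wrist_force: [1.0, -0.4, 0.3]
finger_gap: 0.5
finger_force: 0.0
clock: 4.25
eef_pos: [518.3, -128.9, 147.5]
eef_rot: [-3.142, 0.0, 2.81]
wrist_force: [0.3, 1.3, -0.8]
finger_gap: 0.4
finger_force: 0.0
```

View pics/c1.png

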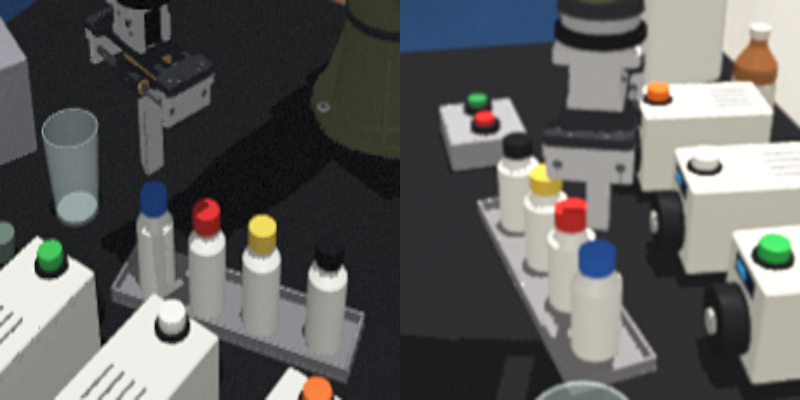

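Both crops show the fingertips straight above the blue cap with a clear gap of about 25 mm. I'll finish the hold, lift, and move to the orange lamp.

```bash
python3 -m crank '[[0,0,0,0,0,0,0],[0,0,0,0,0,0,0],[0,0,0,0,0,0,0],[0,0,0,0,0,0,0],[0,0,0,0,0,0,0],[0,0,0,0,0,0,0],[0,0,0,0,0,0,0],[0,0,0,0,0,0,0],[0,0,0,0,0,0,0],[0,0,0,0,0,0,0]]'
python3 -m crank '[[0,0,0,0,0,0,0],[0,0,0,0,0,0,0],[0,0,0,-30,0,0,0],[0,0,0,-75,0,0,0],[0,0,0,-118,0,0,0],[0,-5,40,-130,0,0,0],[0,-10,85,-130,0,0,0],[0,-16,130,-130,0,0,0],[0,-22,175,-130,0,0,0],[0,-28,220,-130,0,0,0]]'
python3 -m crank '[[0,-6,45,0,0,0,0],[0,-12,90,0,0,0,0],[0,-17,125,0,0,0,0],[0,-17,133,0,0,0,0],[0,-17,133,0,0,0,0],[0,-17,133,0,0,0,0]]'
python3 -c "
from h import *
snap('wrist','w2')"
```

```text
clock: 5.25
eef_pos: [518.3, -128.8, 147.5]
eef_rot: [3.142, 0.0, 2.81]
wrist_force: [0.1, 0.4, -0.3]
finger_gap: 0.7
finger_force: 0.0
clock: 6.25
eef_pos: [616.9, 71.8, 277.5]
eef_rot: [3.142, 0.0, 2.81]
wrist_force: [-0.5, -0.6, 0.1]
finger_gap: 0.5
finger_force: 0.0
clock: 6.85
eef_pos: [675.7, 189.2, 277.5]
eef_rot: [-3.141, 0.0, 2.809]
wrist_force: [-0.0, -0.6, -0.7]
finger_gap: 0.4
finger_force: 0.0
```

View pics/w2.png

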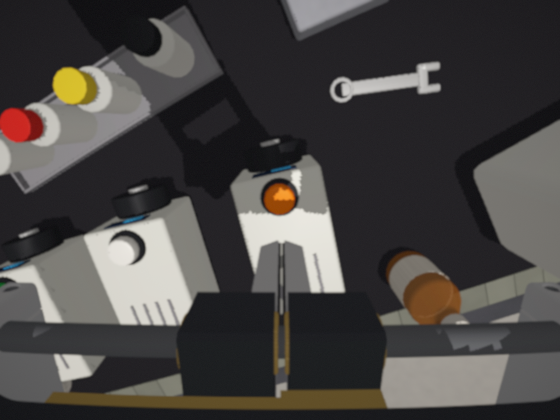

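The orange lamp is at (279,198) in the wrist view, just ahead of the fingertips at (282,243).

```bash
python3 -c "
from h import *
print(atz('w2',279,198,140),dep('w2',279,198))"
python3 -m crank '[[0,1,-1,20,0,0,0],[0,1,-1,45,0,0,0],[0,1,-1,70,0,0,0],[0,1,-1,90,0,0,0],[0,1,-1,102,0,0,0],[0,1,-1,108,0,0,0],[0,1,-1,110,0,0,0],[0,1,-1,110,0,0,0],[0,1,-1,110,0,0,0],[0,1,-1,110,0,0,0]]'
python3 -c "
from h import *
snap('scene','s2');snap('side','d2')
a=cv2.imread('pics/s2.png')[170:370,230:480];b=cv2.imread('pics/d2.png')[90:290,180:380]
cv2.imwrite('pics/c2.png',np.hstack([cv2.resize(a,(400,400)),cv2.resize(b,(400,400))]))"
python3 -m crank '[[0,0,0,0,0,0,0],[0,0,0,0,0,0,0],[0,0,0,0,0,0,0],[0,0,0,0,0,0,0],[0,0,0,0,0,0,0],[0,0,0,0,0,0,0],[0,0,0,0,0,0,0],[0,0,0,0,0,0,0],[0,0,0,0,0,0,0],[0,0,0,0,0,0,0]]'
python3 -m crank '[[0,0,0,0,0,0,0],[0,0,0,0,0,0,0],[0,0,0,0,0,0,0],[0,0,0,0,0,0,0],[0,0,0,0,0,0,0],[0,0,0,0,0,0,0],[0,0,0,0,0,0,0],[0,0,0,0,0,0,0],[0,0,0,0,0,0,0],[0,0,0,0,0,0,0]]'
```

```text
[670.99413142 188.51666914 140.        ] [671.00831662 188.51135077 139.93586307]
clock: 7.9
eef_pos: [674.8, 189.7, 168.2]
eef_rot: [3.141, 0.001, 2.81]
wrist_force: [-0.4, -0.2, -0.5]
finger_gap: 0.5
finger_force: 0.0
clock: 9.0
eef_pos: [674.5, 189.6, 167.4]
eef_rot: [-3.142, -0.0, 2.81]
wrist_force: [0.1, -0.7, -0.2]
finger_gap: 0.5
finger_force: 0.0
clock: 10.0
eef_pos: [674.6, 189.6, 167.4]
eef_rot: [3.142, -0.0, 2.81]
wrist_force: [-1.1, 0.1, -0.5]
finger_gap: 0.3
finger_force: 0.0
```

View pics/c2.png

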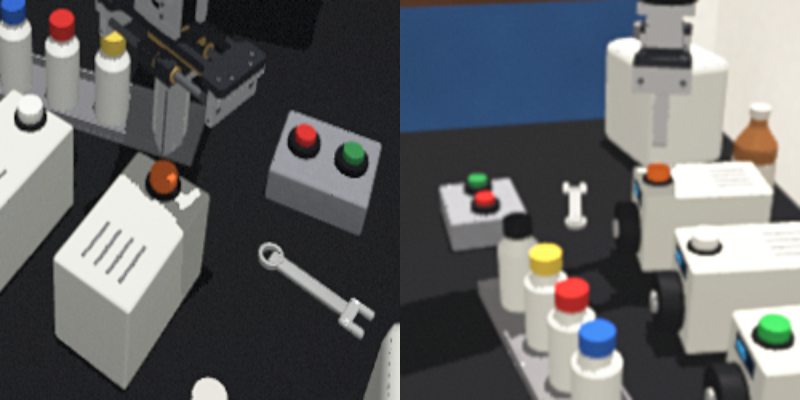

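The fingertips hold straight above the orange lamp with a small gap. That makes over 2 s, so next is the green button.

```bash
python3 -m crank '[[0,0,0,0,0,0,0],[0,0,0,-35,0,0,0],[0,0,0,-75,0,0,0],[0,10,3,-90,0,0,0],[0,55,18,-90,0,0,0],[0,100,33,-90,0,0,0],[0,145,48,-90,0,0,0],[0,190,63,-90,0,0,0],[0,235,78,-90,0,0,0],[0,269,90,-90,0,0,0]]'
python3 -m crank '[[0,0,0,30,0,0,0],[0,0,0,60,0,0,0],[0,0,0,60,0,0,0],[0,0,0,60,0,0,0]]'
python3 -c "
from h import *
snap('wrist','w3')"
```

```text
clock: 11.0
eef_pos: [446.9, 363.6, 257.2]
eef_rot: [-3.142, -0.0, 2.811]
wrist_force: [1.0, 0.6, 0.2]
finger_gap: 0.2
finger_force: 0.0
clock: 11.4
eef_pos: [449.4, 362.3, 198.0]
eef_rot: [-3.141, -0.0, 2.81]
wrist_force: [0.1, -0.5, 0.6]
finger_gap: 0.6
finger_force: 0.0
```

View pics/w3.png

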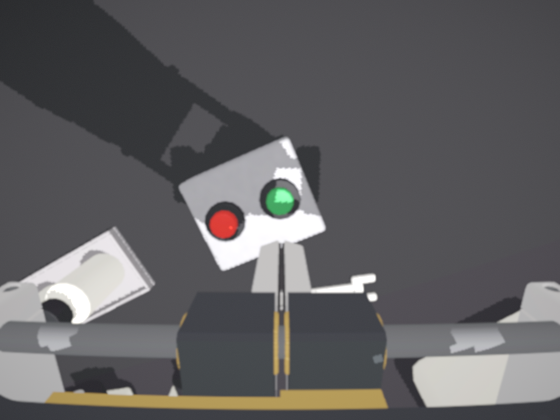

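The wrist view shows the green button at (280,201), red at (224,224), and fingertips at (282,243).

```bash
python3 -c "
from h import *
print(atz('w3',280,201,62),dep('w3',280,201),dep('w3',224,224),dep('w3',210,185))
print(tri(('w3',280,201),('d0',219,180)),tri(('w3',280,201),('s0',451,245)))"
```

```text
[448.39462243 362.29210924  62.        ] [447.15267115 362.72980644  67.33958878] [451.4340345  300.22295678  67.04998581] [411.314223   296.06525741  45.13066807]
(array([449.99885665, 362.16119813,  60.13094074]), np.float64(2.2798415604929088)) (array([448.04735617, 362.63408947,  63.46263354]), np.float64(0.4427205543669173))
```

```bash
python3 -m crank '[[0,0,0,40,0,0,0],[0,0,0,80,0,0,0],[0,0,0,105,0,0,0],[0,0,0,117,0,0,0],[0,0,0,125,0,0,0],[0,0,0,128,0,0,0],[0,0,0,130,0,0,0],[0,0,0,130,0,0,0]]'
python3 -m crank '[[0,0,0,2,0,0,0],[0,0,0,3,0,0,0],[0,0,0,4,0,0,0],[0,0,0,4,0,0,0]]'
```

```text
clock: 12.25
eef_pos: [449.9, 362.6, 68.3]
eef_rot: [3.141, 0.001, 2.81]
wrist_force: [-0.3, 0.5, -0.3]
finger_gap: 0.7
finger_force: 0.0
clock: 12.65
eef_pos: [449.9, 362.6, 63.8]
eef_rot: [3.141, 0.001, 2.81]
wrist_force: [2.1, 1.4, 2.5]
finger_gap: 0.5
finger_force: 1.7
```

Contact. The top is at about 66–67 mm, so I'll continue to the stop.

```bash
python3 -m crank '[[0,0,0,1,0,0,0],[0,0,0,2,0,0,0],[0,0,0,3,0,0,0],[0,0,0,3,0,0,0]]'
```

```text
clock: 13.05
eef_pos: [449.9, 362.6, 61.2]
eef_rot: [3.141, 0.001, 2.81]
wrist_force: [1.5, 1.5, 9.6]
finger_gap: 0.7
finger_force: 4.8
```

9.6 N is past the 5 N full-travel force, so the button is on its stop. I'll press a touch more to be sure, then retreat.

```bash
python3 -m crank '[[0,0,0,0.5,0,0,0],[0,0,0,0.5,0,0,0],[0,0,0,0.5,0,0,0]]'
python3 -m crank '[[0,0,0,-5,0,0,0],[0,0,0,-20,0,0,0],[0,0,0,-60,0,0,0],[0,0,0,-100,0,0,0],[0,0,0,-140,0,0,0],[0,0,0,-140,0,0,0],[0,0,0,-140,0,0,0],[0,0,0,-140,0,0,0]]'
python3 -c "
from h import *
snap('scene','s3')"
```

```text
clock: 13.35
eef_pos: [450.0, 362.6, 61.1]
eef_rot: [3.14, 0.001, 2.81]
wrist_force: [0.0, 0.2, 14.8]
finger_gap: 0.4
finger_force: 7.1
clock: 14.15
eef_pos: [448.9, 361.9, 198.8]
eef_rot: [-3.14, -0.001, 2.81]
wrist_force: [-0.3, -0.6, -0.6]
finger_gap: 0.3
finger_force: 0.0
```

View pics/s3.png

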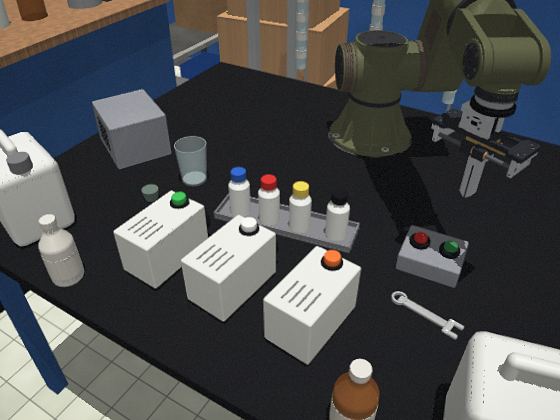

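The scene is as it was at the start: caps still at (238,173) through (339,199), both buttons up, and the gripper clear above the console. The force jumped to 14.8 N with only 0.1 mm more travel, so the button had reached its stop.

```bash
python3 -c "
from cell import manip
print(manip.sign_off())"
```

```text
the job is handed in; nothing more can be done
None
```

The job is handed in: I pointed at the blue cap and then the orange lamp for over two seconds each, and pressed the green button to its stop. The arm is clear and nothing else looks moved in the last picture; no verdict came back.

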